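# Put the wrench sockets back on their board in order of thickness

## Robot

A 6-joint arm with a two-finger parallel gripper is mounted at the origin on a cart in front of the work surface, level with it; the furniture and walls round the work are solid. World frame = base frame: x ahead of the robot, y to its left, z up, the work surface at z = 0. Lengths are in mm, angles in rad, forces in N, time in s.
With the tool pointing down it reaches from about 275 to 825 mm from the base axis. Payload 4.9 kg.
Tool frame: the origin (TCP) lies midway between the tips of the shut fingers; the grasp point (between the pads) lies 19 mm behind it; z points along the fingers, y is the line along which they close (so a half turn about z gives the same grasp; the last joint's range is limited). The gripper opens to 85 mm and grips with 20 to 120 N. Pads are 22 mm wide; open, the fingers measure 114 mm over their backs; the gripper's body (76 mm by 85 mm) begins 54 mm behind the grasp point. The pads swing forward as they close: fully open they stand 13 mm farther back than shut.
Start: joints at [1.008, 0.326, -0.193, 1.052, 0, 1.437], TCP at [228.676, 500.226, 231.281] pointing down, gripper open.
Joint ranges: [-2.65, 2.65], [-0.97, 1.79], [-1.3, 1.35], [-1.93, 2.1], [-1.47, 1.37], [-3.14, 3.14]. Speed limits (rad/s): [2.57, 2.57, 3.14, 3.14, 3.14, 3.14].

## Interface

Orientations are given as a unit quaternion [w, x, y, z].
In Python, from plant import r gives the robot as it stands. The module is installed in compiled form; this text tells all that it offers.
- The arm moves only by the tool drive_tool, never from a script. Its argument "targets" is a list of rows, each a list of 5 numbers: the opening, from 0 (shut) to 1 (fully open), then the shift along the tool's x, y, z in units of 50 mm (1.0 is 50 mm), then the turn about the tool's z in units of 6 degrees (1.0 is 6 degrees). A call has 1 to 5 rows; each row shifts and turns the commanded pose from where the row before left it, along the tool's axes as they then stand; what a row does not reach is not made up. A row lasts 1/8 s, in which the tool goes at most 62.5 mm and 10.7 degrees, less where a joint would pass 70% of its speed; a pose out of reach is approached as far as the arm can. A call is refused whole if a number of a shift passes 1 or a number of a turn 1, either way. A call with a gripper value outside its range is refused whole. The fingers move at their own pace and stop on an object; "grip_force" is the grip in N (left out, the last holds). Time passes only in rows, so rows that do not move let the fingers close. It gives the time, the measured TCP pose, the force, the opening and the grip force at its end, in the units of the state.
- r.read_state(): the state, without advancing time (a new reading comes with each control period).
- r.get_image(name): name is "side" or "top" or "wrist"; returns (picture, depth): 420x560x3 uint8, red, green, blue; 420x560 float32, mm along the optical axis (not along the pixel's ray), 0 where there is no reading.
- r.camera_model(name): a dict with "mtx" (3x3 intrinsics, pixels), "k1" (the pictures are not rectified: a ray, as slopes to the right and down, at radius r is drawn at 1 + k1 r^2 times it, then the intrinsics apply), "T" (4x4, takes a point from camera to world coordinates). Camera axes: x right, y down, z forward; pixel columns grow to the right and rows downward; lengths in mm; the calibration is good to about 2 mm. A picture is of the moment at which its call begins: read the wrist's pose just before it. camera_model takes no time and is no camera call; for the wrist camera it gives the pose at the moment of the call.
- r.finish_job(): hands the job in; it is judged then, once.
The state is a dict: "time": time; "joint_pos": joint angles; "dq": joint speeds; "effort": joint torques, N m; "tool_pos": TCP position; "tcp_rot": TCP orientation; "force": force on the tool from outside, world axes, zero at the start; "moment": the same for the moment, N m; "gripper_width": finger opening in mm; "gripper_force": force on a finger pad.
Only numpy, scipy, OpenCV 4.12 (cv2) and the standard library are available. Lean on these libraries where they do the work, as an engineer would, in place of code of your own. Each camera call takes 0.05 s, during which the arm holds its last target. There are 200 camera calls.

## Task

Stand the four steel wrench sockets on the board's rubber pads, one in the middle of each pad, in order of thickness: the thickest on the pad next to the bow handle, then thinner and thinner to the thinnest on the pad at the far end. Thickness (diameter) counts, not height. Leave them upright with their hexagonal openings up.

Things in the scene. Friction and masses are not known exactly. Their poses are not given: they have to be found in the camera images.
- socket_a_mid (a point): Plain steel wrench socket, the second thinnest, and the shortest: an upright round cylinder 34 mm in diameter and 50 mm high with a hexagonal opening in its top end, standing loose on the bench. The point is its centre, half-way up; z points up along its axis; its yaw does not matter. 0.16 kg nominal.
- socket_b_mid (a point): Plain steel wrench socket, the thickest of the four: an upright round cylinder 54 mm in diameter and 56 mm high with a hexagonal opening in its top end, standing loose on the bench. The point is its centre, half-way up; z points up along its axis; its yaw does not matter. 0.4 kg nominal.
- socket_c_mid (a point): Plain steel wrench socket, the thinnest, and the tallest: an upright round cylinder 26 mm in diameter and 80 mm high with a hexagonal opening in its top end, standing loose on the bench. The point is its centre, half-way up; z points up along its axis; its yaw does not matter. 0.13 kg nominal.
- socket_d_mid (a point): Plain steel wrench socket, the second thickest: an upright round cylinder 44 mm in diameter and 72 mm high with a hexagonal opening in its top end, standing loose on the bench. The point is its centre, half-way up; z points up along its axis; its yaw does not matter. 0.33 kg nominal.
- pad_1: One of four identical round black rubber pads, 72 mm in diameter and 2 mm thick, in a straight row 80 mm apart from centre to centre on a fixed plywood board (90 mm wide, 410 mm long, its top 18 mm above the bench; the row runs along its length). The origin is the centre of the pad's underside, so a socket on it stands 2 mm higher; x points across the board, y along the row. The pads' numbers say nothing of their places in the row.
- pad_2: One of four identical round black rubber pads, 72 mm in diameter and 2 mm thick, in a straight row 80 mm apart from centre to centre on a fixed plywood board (90 mm wide, 410 mm long, its top 18 mm above the bench; the row runs along its length). The origin is the centre of the pad's underside, so a socket on it stands 2 mm higher; x points across the board, y along the row. The pads' numbers say nothing of their places in the row.
- pad_3: One of four identical round black rubber pads, 72 mm in diameter and 2 mm thick, in a straight row 80 mm apart from centre to centre on a fixed plywood board (90 mm wide, 410 mm long, its top 18 mm above the bench; the row runs along its length). The origin is the centre of the pad's underside, so a socket on it stands 2 mm higher; x points across the board, y along the row. The pads' numbers say nothing of their places in the row.
- pad_4: One of four identical round black rubber pads, 72 mm in diameter and 2 mm thick, in a straight row 80 mm apart from centre to centre on a fixed plywood board (90 mm wide, 410 mm long, its top 18 mm above the bench; the row runs along its length). The origin is the centre of the pad's underside, so a socket on it stands 2 mm higher; x points across the board, y along the row. The pads' numbers say nothing of their places in the row.
- bow_handle: Bow-shaped steel carrying handle, 62 mm across the board, 18 mm along it and 43 mm high, fixed on one end of the board's top, in line with the pads; the other end bears only a flat steel strip. The end it stands at varies. The origin is the centre of its underside, 66 mm from the centre of the nearest pad (then 146, 226 and 306 mm to the others). The handle is not to be moved.
There are look-alikes about, which are no part of the job. Leave any yellow look-alike of the part that bears socket_d_mid alone.

How it is judged:
By the outcome, as a careful person would: the job done as asked, in the order asked, and still so for the second after the job is handed in, with the robot touching nothing.
It also fails if it takes over 112 s, if anything falls off the work surface, if the arm or the gripper's body presses on something with over 40 N, if the wrist force passes 120 N, or if a joint passes its speed limit or range.

## Working session

There is one attempt and no reset: what is moved stays moved. The work goes in short steps, Python scripts to look and compute and a tool call to move; the robot and the scene stay as the last step left them, time stands still between calls to the robot, and variables do not carry over. Pictures are saved under pics/ and viewed, at most 14 in all, crops included, and the job is handed in when it is done.

Besides the shell and the picture viewer there is one more tool, called after "Emit:" by a JSON object that holds its "api" and its "payload", one argument or row to a line. drive_tool: Moves the arm, as the interface text tells. Its arguments: {"type":"object","properties":{"targets":{"type":"array"},"grip_force":{"type":"number"}},"required":["targets"]}

```bash
mkdir -p pics
cat > h.py <<'E'
import numpy as np, cv2
from plant import r
def cap(n):
    m=r.camera_model(n); p,d=r.get_image(n); return p,d,m
def world(m,d,u,v):
    u=np.atleast_1d(u).astype(float);v=np.atleast_1d(v).astype(float)
    K=m["mtx"];x=(u-K[0][2])/K[0][0];y=(v-K[1][2])/K[1][1];a,b=x.copy(),y.copy()
    for _ in range(8):
        s=1+m["k1"]*(a*a+b*b);a,b=x/s,y/s
    T=np.array(m["T"]);return (T[:3,:3]@np.stack([a*d,b*d,d+0*a])).T+T[:3,3]
def cloud(m,d):
    v,u=np.mgrid[:420,:560];return world(m,d.ravel().astype(float),u.ravel(),v.ravel()).reshape(420,560,3)
E
python3 - <<'E'
from h import *
for n in("top","side"):
    p,d,m=cap(n);cv2.imwrite(f"pics/{n}0.png",p[:,:,::-1]);np.savez(f"{n}0.npz",p=p,d=d,**m)
    print(n,np.round(m["T"],2).tolist())
print(r.read_state())
E
```

```text
top [[0.01, -1.0, 0.03, 476.15], [-1.0, -0.01, -0.0, -25.76], [0.0, -0.03, -1.0, 1439.55], [0.0, 0.0, 0.0, 1.0]]
side [[0.97, -0.16, 0.2, 280.44], [-0.25, -0.63, 0.73, -951.04], [0.01, -0.76, -0.65, 886.29], [0.0, 0.0, 0.0, 1.0]]
{'time': 0.1, 'joint_pos': array([ 1.00780541e+00,  3.26890098e-01, -1.93488239e-01,  1.05201331e+00,
       -2.30619587e-05,  1.43661285e+00]), 'dq': array([ 0.00119275, -0.0016508 ,  0.00263762,  0.00077025,  0.00051977,
       -0.00050913]), 'effort': array([ 1.06299918e-03, -4.44238544e+01,  2.63039267e+01,  7.88175239e-03,
       -7.95736196e-05, -1.20171947e-05]), 'tool_pos': array([228.38423383, 499.7565323 , 230.56742122]), 'tcp_rot': array([-2.61618927e-04,  2.12764761e-01,  9.77103127e-01, -7.53622718e-04]), 'force': array([0.06195589, 0.29645019, 0.1163229 ]), 'moment': array([-0.00630349,  0.04482372,  0.04119257]), 'gripper_force': 0.0, 'gripper_width': 85.19245737094408}
```

View pics/top0.png

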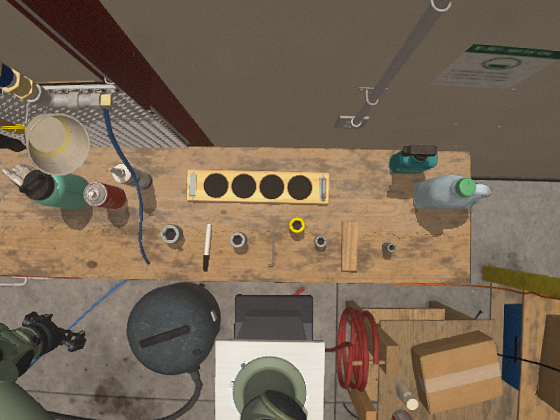

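View pics/side0.png

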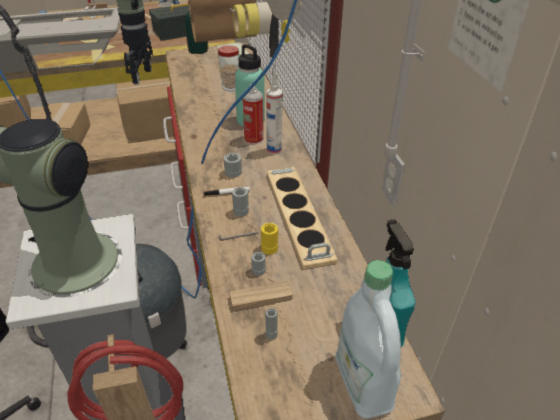

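The top view shows the board with pads at (216..300,186), the flat strip at (193,185) and the bow handle at (323,187). Grey sockets are at (171,234), (238,240), (321,242) and (389,248). The yellow look-alike is at (296,226). A hose hangs near (140,200).

Run:
```python
from h import *
z=np.load("top0.npz");m={k:z[k] for k in("mtx","k1","T")};W=cloud(m,z["d"]);p=z["p"]
print("bench z",np.round(W[225:232,255:270].mean((0,1)),1))
for n,u,v in[("s1",171,234),("s2",238,240),("s3",321,242),("s4",389,248),("yel",296,226)]:
    w=W[v-18:v+18,u-18:u+18].reshape(-1,3); t=w[(w[:,2]>25)&(w[:,2]<120)]; zt=np.percentile(t[:,2],90)
    e=t[t[:,2]>zt-8]
    c,_=cv2.minEnclosingCircle(e[:,:2].astype(np.float32)),0
    print(n,"top",zt.round(1),"circ",np.round(c[0][0],1),"diam",round(2*c[0][1],1),len(e))
hs=cv2.cvtColor(p,cv2.COLOR_RGB2GRAY)
sub=(hs[165:210,195:320]<50).astype(np.uint8)
n,l,st,c=cv2.connectedComponentsWithStats(sub)
for i in range(1,n):
    if st[i,4]>150:
        a,b=c[i]+[195,165];ww=W[165:210,195:320][l==i].mean(0);print("pad",a.round(1),b.round(1),st[i],ww.round(1))
w=W[170:205,312:332].reshape(-1,3);w=w[w[:,2]>40];print("handle",w.mean(0).round(1),w.max(0).round(1),w.min(0).round(1))
h=(p[...,2].astype(int)-p[...,0]>40)
q=W[h&(np.mgrid[:420,:560][1]<160)&(np.mgrid[:420,:560][0]<265)&(np.mgrid[:420,:560][1]>100)];print("hose",np.round(q[::max(1,len(q)//12)]).tolist())
for n,u,v in[("knife",207,245),("block",348,245),("hexkey",272,250),("cans",145,180),("red",103,195)]:print(n,W[v-3:v+4,u-3:u+4].reshape(-1,3).max(0).round(0))
a=[p[205:275,150:410],]
cv2.imwrite("pics/crop0.png",cv2.resize(a[0],(780,210),interpolation=cv2.INTER_CUBIC)[:,:,::-1])
```

```text
bench z [ 4.753e+02  2.710e+01 -3.000e-01]
s1 top 57.3 circ 455.9 diam 567.8 161
s2 top 73.3 circ 442.9 diam 182.9 117
s3 top 53.1 circ 459.1 diam -235.9 60
s4 top 81.4 circ 427.0 diam -664.8 39
yel top 73.4 circ 486.7 diam -138.2 104
handle [ 588.8 -139.1   99. ] [ 620.5  -25.8 1439.6] [ 476.2 -146.5   41.1]
hose [[678.0, 285.0, 602.0], [672.0, 288.0, 581.0], [665.0, 293.0, 563.0], [654.0, 299.0, 532.0], [635.0, 309.0, 465.0], [610.0, 309.0, 392.0], [575.0, 302.0, 335.0], [554.0, 303.0, 308.0], [516.0, 309.0, 266.0], [488.0, 316.0, 232.0], [463.0, 329.0, 191.0], [445.0, 334.0, 173.0], [402.0, 349.0, 98.0]]
knife [433. 195.  21.]
block [ 439. -211.   28.]
hexkey [421.   6.  10.]
cans [615. 356. 109.]
red [563. 443. 177.]
```

View pics/crop0.png

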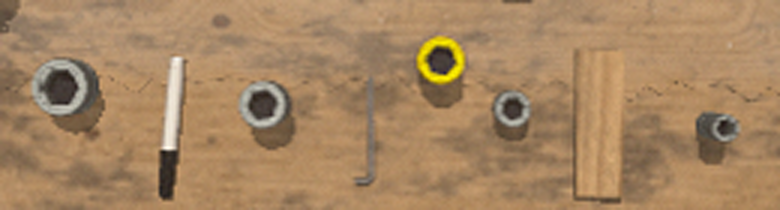

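Reading the printed values as x and 2y, the socket centres are:

| Socket | Position in top view (px) | x, y (mm) | Top height (mm) | Match |
|---|---|---|---|---|
| s1 | (171,234) | 456, 284 | 57 | b |
| s2 | (238,240) | 443, 91 | 73 | d (steel) |
| s3 | (321,242) | 459, -118 | 53 | a |
| s4 | (389,248) | 427, -332 | 81 | c |

The crop confirms that all four are grey. The yellow part at crop (441,60) is the look-alike of d and stays untouched. The hose hangs near b, so I'll check the clearances there and measure the pads.

Run:
```python
from h import *
z=np.load("top0.npz");m={k:z[k] for k in("mtx","k1","T")};d=z["d"];W=cloud(m,d);p=z["p"];ok=d>0
reg=ok.copy()
w=W[reg];s=w[(abs(w[:,2]-20)<5)&(w[:,0]>530)&(w[:,0]<660)&(abs(w[:,1])<300)]
g=p.max(2)
dk=(g<60)&ok&(abs(W[...,2]-20)<6)&(W[...,0]>530)&(W[...,0]<660)&(abs(W[...,1])<300)
n,l,st,c=cv2.connectedComponentsWithStats(dk.astype(np.uint8))
for i in range(1,n):
    if st[i,4]>100: 
        q=W[l==i];print("pad",c[i].round(1),st[i,2:],q.mean(0).round(1),"mid",((q.max(0)+q.min(0))/2).round(1))
bd=ok&(abs(W[...,2]-18)<6)&(W[...,0]>500)&(W[...,0]<680)&(abs(W[...,1])<300)
n,l,st,c=cv2.connectedComponentsWithStats(bd.astype(np.uint8));i=1+st[1:,4].argmax();q=W[l==i]
print("board",cv2.minAreaRect(q[:,:2].astype(np.float32)))
w=W[175:203,316:332];q=w[(w[...,2]>35)&(d[175:203,316:332]>0)];print("handle",q.mean(0).round(1),q.min(0).round(1),q.max(0).round(1))
for f in("top0","side0"):
    z=np.load(f+".npz");mm={k:z[k] for k in("mtx","k1","T")};V=cloud(mm,z["d"]);ok2=z["d"]>0
    P=z["p"].astype(int);b=(P[...,2]-P[...,0]>40)&ok2&(V[...,2]<450)&(V[...,2]>-50)&(V[...,0]>330)&(V[...,0]<650)&(V[...,1]>200)&(V[...,1]<450)
    q=V[b];q=q[q[:,2].argsort()];print(f,len(q),np.round(q[::max(1,len(q)//14)]).astype(int).tolist())
print("stool",W[330,175].round(),W[345,200].round(),W[300,270].round(), "bench front",W[270:290:3,240,0].round(),W[270:290:3,240,2].round())
```

```text
pad [244.3 185.2] [ 24  23 159] [596.7  78.7  19.7] mid [594.6  81.1  20. ]
board ((595.7351684570312, 42.29679870605469), (407.82635498046875, 90.5928726196289), 89.35397338867188)
handle [ 592.7 -142.6   56.7] [ 566.8 -146.5   36.2] [ 620.5 -138.1   67.5]
top0 149 [[377, 353, 42], [408, 347, 106], [437, 339, 153], [450, 331, 175], [458, 327, 190], [471, 325, 208], [483, 320, 224], [505, 311, 248], [521, 309, 265], [541, 304, 292], [558, 302, 312], [568, 303, 326], [578, 303, 340], [603, 308, 380], [616, 309, 411]]
side0 323 [[592, 365, 13], [603, 355, 25], [595, 361, 136], [449, 337, 168], [482, 323, 210], [498, 313, 236], [510, 310, 254], [535, 303, 276], [552, 303, 296], [560, 299, 314], [580, 298, 339], [601, 302, 361], [607, 305, 382], [625, 313, 408], [633, 303, 448]]
stool [  85.  366. -429.] [  22.  277. -466.] [ 147.   17. -834.] bench front [354. 344. 335. 327. 215. 203. 189.] [   4.   -2.   -5.   -3. -943. -928. -926.]
```

```bash
cat >> h.py <<'E'
from scipy.spatial.transform import Rotation as Ro
def plan(x,y,z,az,n=None,pose=None):
    """rows (tx,ty,tz,turn) to take TCP to x,y,z with tool-y azimuth az (deg, mod 180)"""
    s=r.read_state();q=s["tcp_rot"];R=Ro.from_quat([q[1],q[2],q[3],q[0]]).as_matrix()
    a0=np.degrees(np.arctan2(R[1,1],R[0,1]));t=a0-az;t=(t+90)%180-90
    D=np.array([x,y,z])-s["tool_pos"];n=n or int(max(np.ceil(np.linalg.norm(D)/48),np.ceil(abs(t)/6-.02)))
    print("pos",s["tool_pos"].round(1),"az",a0.round(1),"turn",t.round(1),"n",n,"j6",s["joint_pos"][5].round(2))
    rows=[]
    for i in range(n):
        a=np.radians(a0-t*i/n);Y=np.array([np.cos(a),np.sin(a),0]);X=np.cross(Y,[0,0,-1.])
        rows.append([round(float(v),2) for v in(X@D/n/50,Y@D/n/50,-D[2]/n/50,t/n/6)])
    print(rows)
E
python3 - <<'E'
from h import *
c=np.array([228.4,499.8])
P=[]
for f in("top0","side0"):
    z=np.load(f+".npz");W=cloud({k:z[k] for k in("mtx","k1","T")},z["d"])[z["d"]>0];P.append(W)
W=np.concatenate(P);D=W[:,:2]-c;a=np.array([.416,.909]);b=np.array([-.909,.416]);rr=np.hypot(*D.T)
for h in range(-20,330,25):
    k=(W[:,2]-230.6>h)&(W[:,2]-230.6<=h+25)&(rr<150)
    if k.any(): print(h,k.sum(),"rmax",rr[k].max().round(),"x",D[k].min(0).round(),D[k].max(0).round())
plan(228,250,231,65.4)
E
```

```text
5 107 rmax 60.0 x [-30. -56.] [31. 49.]
30 160 rmax 63.0 x [-31. -59.] [32. 55.]
55 366 rmax 81.0 x [-43. -76.] [41. 64.]
80 407 rmax 79.0 x [-42. -77.] [40. 60.]
105 399 rmax 78.0 x [-40. -75.] [38. 64.]
130 378 rmax 44.0 x [-38. -43.] [37. 16.]
155 543 rmax 45.0 x [-37. -45.] [38. 19.]
180 330 rmax 44.0 x [-34. -44.] [35. 10.]
205 465 rmax 42.0 x [-37. -40.] [36. 18.]
230 383 rmax 53.0 x [-35. -50.] [34.  5.]
255 177 rmax 51.0 x [-12. -51.] [38.  9.]
280 203 rmax 57.0 x [-42. -55.] [56. 11.]
305 424 rmax 60.0 x [-43. -58.] [54.  7.]
pos [228.4 499.8 230.6] az 65.4 turn 0.0 n 6 j6 1.44
[[-0.34, -0.76, -0.0, 0.0], [-0.35, -0.76, -0.0, 0.0], [-0.35, -0.76, -0.0, 0.0], [-0.35, -0.76, -0.0, 0.0], [-0.35, -0.76, -0.0, 0.0], [-0.35, -0.76, -0.0, 0.0]]
```

Emit:
{"api": "drive_tool", "payload": {
  "targets": [
    [1,-0.42,-0.91,0,0],
    [1,-0.42,-0.91,0,0],
    [1,-0.42,-0.91,0,0],
    [1,-0.42,-0.91,0,0],
    [1,-0.42,-0.91,0,0]
  ],
  "grip_force": 50
}}

```text
time: 0.72
tool_pos: [229.1, 248.1, 231.0]
tcp_rot: [0.0, 0.212, 0.977, -0.0]
force: [1.4, -0.7, 0.2]
gripper_width: 85.3
gripper_force: 0.0
```

Run:
```python
from h import *
plan(425,91,200,0)
```

```text
pos [229.1 248.1 231. ] az 65.5 turn 65.5 n 11 j6 1.03
[[-0.44, -0.11, 0.06, 0.99], [-0.45, -0.07, 0.06, 0.99], [-0.46, -0.02, 0.06, 0.99], [-0.46, 0.03, 0.06, 0.99], [-0.45, 0.08, 0.06, 0.99], [-0.44, 0.12, 0.06, 0.99], [-0.42, 0.17, 0.06, 0.99], [-0.41, 0.21, 0.06, 0.99], [-0.38, 0.25, 0.06, 0.99], [-0.35, 0.29, 0.06, 0.99], [-0.32, 0.32, 0.06, 0.99]]
```

Emit:
{"api": "drive_tool", "payload": {
  "targets": [
    [1,-0.44,-0.11,0.06,1],
    [1,-0.45,-0.07,0.06,1],
    [1,-0.46,-0.02,0.06,1],
    [1,-0.46,0.03,0.06,1],
    [1,-0.45,0.08,0.06,1]
  ]
}}

```text
time: 1.35
tool_pos: [318.9, 177.2, 216.0]
tcp_rot: [-0.0, 0.46, 0.888, -0.0]
force: [0.9, -0.5, 0.5]
gripper_width: 85.4
gripper_force: 0.0
```

Emit:
{"api": "drive_tool", "payload": {
  "targets": [
    [1,-0.44,0.12,0.06,1],
    [1,-0.42,0.17,0.06,1],
    [1,-0.41,0.21,0.06,1],
    [1,-0.38,0.25,0.06,1],
    [1,-0.35,0.29,0.06,1]
  ]
}}

```text
time: 1.98
tool_pos: [407.3, 105.5, 200.9]
tcp_rot: [-0.0, 0.674, 0.739, -0.0]
force: [0.1, 0.7, -0.6]
gripper_width: 85.5
gripper_force: 0.0
```

Emit:
{"api": "drive_tool", "payload": {
  "targets": [
    [1,-0.32,0.32,0.06,0.92],
    [1,0,0,0,0]
  ]
}}

```text
time: 2.22
tool_pos: [425.0, 90.9, 197.8]
tcp_rot: [-0.0, 0.708, 0.706, -0.0]
force: [0.3, 0.2, 0.7]
gripper_width: 85.4
gripper_force: 0.0
```

Run:
```python
from h import *
s=r.read_state();p,d,m=cap("wrist");cv2.imwrite("pics/w1.png",p[:,:,::-1]);np.savez("w1.npz",p=p,d=d,**m)
print(s["tool_pos"].round(1),s["tcp_rot"].round(3),np.round(m["T"],2).tolist())
plan(443,91,120,0)
```

```text
[425.   90.9 197.8] [-0.     0.708  0.706 -0.   ] [[1.0, -0.0, -0.0, 425.24], [-0.0, -0.96, -0.29, 163.71], [-0.0, 0.29, -0.96, 340.17], [0.0, 0.0, 0.0, 1.0]]
pos [424.1  91.4 197.9] az -0.1 turn -0.1 n 2 j6 1.61
[[-0.0, 0.19, 0.78, -0.01], [-0.0, 0.19, 0.78, -0.01]]
```

View pics/w1.png

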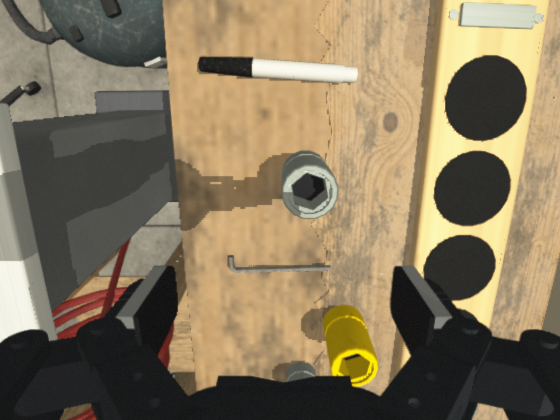

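The picture shows socket d at (310,190) between the pen and the hex key, with three pads at (486,97), (472,188) and (459,266). Yellow is at (350,350), clear of d.

```bash
cat >> h.py <<'E'
def top(m,d,x,y,zt,rad=45):
    W=cloud(m,d);k=(d>0)&(np.hypot(W[...,0]-x,W[...,1]-y)<rad)&(abs(W[...,2]-zt)<4);q=W[k]
    c,R=cv2.minEnclosingCircle(q[:,:2].astype(np.float32));print("top",np.round(c,1),"diam",round(2*R,1),"z",q[:,2].mean().round(1),len(q));return c
def pads(p,m,d):
    W=cloud(m,d);k=(p.max(2)<60)&(d>0)&(abs(W[...,2]-20)<8)&(abs(W[...,0]-595)<50)
    n,l,st,c=cv2.connectedComponentsWithStats(k.astype(np.uint8))
    for i in range(1,n):
        if st[i,4]>800:
            q=W[l==i];cc,R=cv2.minEnclosingCircle(q[:,:2].astype(np.float32));print("pad",c[i].round(),np.round(cc,1),"diam",round(2*R,1),"z",q[:,2].mean().round(1))
E
python3 - <<'E'
from h import *
z=np.load("w1.npz");m={k:z[k] for k in("mtx","k1","T")}
top(m,z["d"],443,91,72);top(m,z["d"],487,-69,72);pads(z["p"],m,z["d"])
E
```

```text
top [444.5  92.3] diam 43.9 z 70.6 1431
top [488.1 -70.5] diam 44.6 z 70.5 779
pad [485.  98.] [597.6 161.3] diam 70.6 z 19.7
pad [472. 188.] [596.7  81.3] diam 70.2 z 19.7
pad [460. 266.] [596.    1.6] diam 70.4 z 19.7
```

Emit:
{"api": "drive_tool", "payload": {
  "targets": [
    [1,0.01,0.2,0.7,0],
    [1,0.01,0.2,0.7,0],
    [1,0,0,0.8,0],
    [1,0,0,0.8,0],
    [1,0,0,0.56,0]
  ]
}}

```text
time: 2.9
tool_pos: [442.7, 93.2, 18.9]
tcp_rot: [-0.001, 0.707, 0.707, -0.001]
force: [0.3, 0.2, 0.1]
gripper_width: 85.3
gripper_force: 0.0
```

Emit:
{"api": "drive_tool", "payload": {
  "targets": [
    [0,0,0,0,0],
    [0,0,0,0,0],
    [0,0,0,0,0],
    [0,0,0,0,0],
    [0,0,0,0,0]
  ],
  "grip_force": 60
}}

```text
time: 3.52
tool_pos: [445.3, 92.9, 21.8]
tcp_rot: [0.0, 0.707, 0.707, 0.001]
force: [-1.4, 0.6, 6.4]
gripper_width: 42.9
gripper_force: 61.1
```

Emit:
{"api": "drive_tool", "payload": {
  "targets": [
    [0,0,0,-0.5,0],
    [0,0,0,-0.9,0],
    [0,-0.4,0.6,-0.6,0],
    [0,-0.5,0.8,0,0],
    [0,-0.5,0.8,0,0]
  ]
}}

```text
time: 4.15
tool_pos: [555.8, 21.8, 121.7]
tcp_rot: [0.001, 0.707, 0.707, 0.001]
force: [0.9, 0.7, -3.9]
gripper_width: 42.8
gripper_force: 62.4
```

Emit:
{"api": "drive_tool", "payload": {
  "targets": [
    [0,-0.4,0.8,0,0],
    [0,0,0,0,0]
  ]
}}

```text
time: 4.4
tool_pos: [597.4, 0.4, 120.6]
tcp_rot: [0.001, 0.708, 0.706, 0.001]
force: [0.2, 0.2, -4.1]
gripper_width: 42.8
gripper_force: 62.6
```

Run:
```python
from h import *
plan(596,2,46,0)
```

```text
pos [5.974e+02 4.000e-01 1.206e+02] az -0.2 turn -0.2 n 2 j6 1.45
[[0.02, -0.01, 0.75, -0.02], [0.02, -0.01, 0.75, -0.02]]
```

Emit:
{"api": "drive_tool", "payload": {
  "targets": [
    [0,0.03,-0.02,0.7,0],
    [0,0,0,0.6,0],
    [0,0,0,0.2,0],
    [0,0,0,0.06,0],
    [0,0,0,0,0]
  ]
}}

```text
time: 5.03
tool_pos: [594.0, 3.9, 43.3]
tcp_rot: [0.001, 0.708, 0.707, 0.0]
force: [0.0, 0.2, -3.4]
gripper_width: 42.7
gripper_force: 62.8
```

Emit:
{"api": "drive_tool", "payload": {
  "targets": [
    [0,0,0,0.02,0],
    [0,0,0,0,0]
  ]
}}

```text
time: 5.28
tool_pos: [593.8, 3.8, 42.0]
tcp_rot: [0.0, 0.708, 0.707, 0.0]
force: [-0.3, 0.2, -3.9]
gripper_width: 43.1
gripper_force: 62.8
```

Run:
```python
from h import *
for i in range(4):
    p,d,m=cap("wrist");s=r.read_state();print(s["tool_pos"].round(1),s["force"].round(1))
pads(p,m,d)
```

```text
[593.8   3.8  41.9] [-1.1 -0.4 -2.8]
[593.8   3.8  41.9] [-0.8 -0.  -0.8]
[593.7   3.8  41.9] [ 0.  -0.6 -0.4]
[593.8   3.8  41.9] [-0.5  0.2 -0. ]
pad [292.  80.] [597.3  81. ] diam 70.7 z 19.8
pad [294. 218.] [596.6   3.1] diam 70.2 z 19.7
```

Emit:
{"api": "drive_tool", "payload": {
  "targets": [
    [0,0,0,-0.06,0],
    [0,-0.03,0.05,0,0],
    [0,0,0,0,0],
    [0,0,0,0.06,0],
    [0,0,0,0,0]
  ]
}}

```text
time: 6.1
tool_pos: [596.1, 2.3, 41.9]
tcp_rot: [0.0, 0.708, 0.707, 0.0]
force: [-2.0, -0.6, 3.0]
gripper_width: 42.9
gripper_force: 63.3
```

Emit:
{"api": "drive_tool", "payload": {
  "targets": [
    [0.2,0,0,0.02,0],
    [0.6,0,0,0,0],
    [1,0,0,0,0],
    [1,0,0,0,0],
    [1,0,0,-0.1,0]
  ]
}}

```text
time: 6.72
tool_pos: [595.5, 2.4, 44.9]
tcp_rot: [-0.0, 0.708, 0.707, -0.0]
force: [-0.1, -0.4, 0.7]
gripper_width: 85.7
gripper_force: 0.0
```

Emit:
{"api": "drive_tool", "payload": {
  "targets": [
    [1,0,0,-0.9,0],
    [1,0,0,-0.9,0],
    [1,0,0,-0.9,0]
  ]
}}

```text
time: 7.1
tool_pos: [595.7, 2.4, 181.9]
tcp_rot: [0.0, 0.708, 0.707, 0.0]
force: [0.6, -0.0, -0.3]
gripper_width: 85.4
gripper_force: 0.0
```

Run:
```python
from h import *
p,d,m=cap("top");top(m,d,596,2,91)
plan(459,-118,200,0)
```

```text
top [0. 0.] diam 0.0 z nan 0
pos [599.1   2.1 188.6] az -0.1 turn -0.1 n 4 j6 1.45
[[-0.6, -0.7, -0.06, -0.0], [-0.6, -0.7, -0.06, -0.0], [-0.6, -0.7, -0.06, -0.0], [-0.6, -0.7, -0.06, -0.0]]h.py:27: RuntimeWarning: Mean of empty slice.
  c,R=cv2.minEnclosingCircle(q[:,:2].astype(np.float32));print("top",np.round(c,1),"diam",round(2*R,1),"z",q[:,2].mean().round(1),len(q));return c
  ret = ret.dtype.type(ret / rcount)
```

Emit:
{"api": "drive_tool", "payload": {
  "targets": [
    [1,-0.6,-0.7,0,0],
    [1,-0.6,-0.7,0,0],
    [1,-0.6,-0.7,0,0],
    [1,-0.6,-0.7,0,0],
    [1,0,0,0,0]
  ]
}}

```text
time: 7.78
tool_pos: [453.6, -118.7, 180.5]
tcp_rot: [-0.0, 0.709, 0.705, -0.0]
force: [0.4, 0.3, 0.7]
gripper_width: 85.3
gripper_force: 0.0
```

Run:
```python
from h import *
p,d,m=cap("wrist");top(m,d,459,-118,50,30);pads(p,m,d)
top(m,d,596,2,92)
p,d,m=cap("top");top(m,d,596,2,92)
plan(459,-118,120,0)
```

```text
top [ 444.2 -137.8] diam 33.0 z 48.5 413
pad [450.  47.] [5.957e+02 1.000e-01] diam 69.9 z 19.7
pad [455. 134.] [595.4 -78.5] diam 70.2 z 19.7
top [595.6   1.1] diam 45.0 z 90.6 1654
top [594.7   3.5] diam 43.5 z 91.4 88
pos [ 456.  -117.8  180.7] az -0.1 turn -0.1 n 2 j6 1.16
[[-0.0, 0.03, 0.61, -0.01], [-0.0, 0.03, 0.61, -0.01]]
```

Run:
```python
from h import *
p,d,m=cap("wrist");cv2.imwrite("pics/w2.png",p[:,:,::-1]);top(m,d,459,-118,50,60);top(m,d,488,-70,72,40)
```

```text
top [ 463.2 -110.6] diam 103.2 z 48.7 867
top [487.9 -70.7] diam 44.1 z 70.6 1815
```

View pics/w2.png

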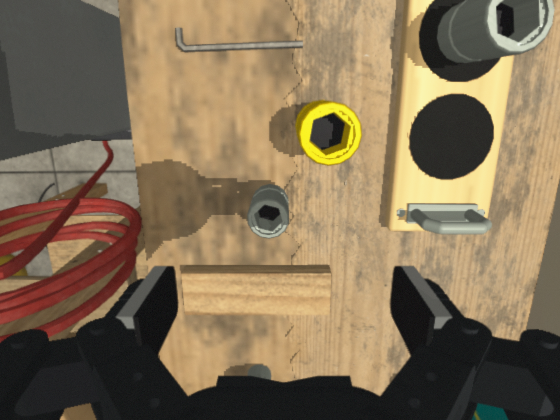

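The view shows socket a at (269,213), yellow at (329,132) and the bow handle at (445,217). The first estimate for a was pulled off by yellow points. The wrist measurement (444,-138) with a 33 mm diameter is right.

Run:
```python
from h import *
p,d,m=cap("wrist");c=top(m,d,444,-138,50,24)
plan(c[0],c[1],18,0)
z=np.load("top0.npz");m={k:z[k] for k in("mtx","k1","T")};top(m,z["d"],456,284,56,45);top(m,z["d"],427,-330,80,30);
```

```text
top [ 443.5 -139.3] diam 34.0 z 48.6 783
pos [ 456.6 -117.2  180.5] az -0.0 turn -0.0 n 4 j6 1.16
[[-0.11, -0.07, 0.81, -0.0], [-0.11, -0.07, 0.81, -0.0], [-0.11, -0.07, 0.81, -0.0], [-0.11, -0.07, 0.81, -0.0]]
top [455.9 283.9] diam 54.2 z 55.4 124
top [ 427.  -332.4] diam 26.0 z 79.9 31
```

Emit:
{"api": "drive_tool", "payload": {
  "targets": [
    [1,-0.22,-0.13,0.4,0],
    [1,-0.22,-0.13,0.7,0],
    [1,0,0,0.9,0],
    [1,0,0,0.8,0],
    [1,0,0,0.45,0]
  ]
}}

```text
time: 8.6
tool_pos: [442.5, -138.3, 15.7]
tcp_rot: [-0.001, 0.707, 0.707, -0.0]
force: [-1.2, -0.0, 0.7]
gripper_width: 85.7
gripper_force: 0.0
```

Emit:
{"api": "drive_tool", "payload": {
  "targets": [
    [0,0,0,0,0],
    [0,0,0,0,0],
    [0,0,0,0,0],
    [0,0,0,0,0],
    [0,0,0,0,0]
  ],
  "grip_force": 50
}}

```text
time: 9.22
tool_pos: [443.8, -139.7, 19.1]
tcp_rot: [0.001, 0.708, 0.707, 0.001]
force: [-0.7, 1.5, 6.3]
gripper_width: 32.5
gripper_force: 49.6
```

Emit:
{"api": "drive_tool", "payload": {
  "targets": [
    [0,0,0,0,0],
    [0,0,0,-0.3,0],
    [0,0,0,-0.9,0],
    [0,0,0,-0.9,0],
    [0,0,0,-0.3,0]
  ]
}}

```text
time: 9.85
tool_pos: [444.2, -140.2, 140.9]
tcp_rot: [0.002, 0.708, 0.707, 0.001]
force: [0.9, 0.1, -2.3]
gripper_width: 32.7
gripper_force: 50.0
```

Run:
```python
from h import *
plan(596.5,81.3,145,0)
```

```text
pos [ 444.2 -140.2  140.9] az -0.1 turn -0.1 n 6 j6 1.11
[[0.74, 0.51, -0.01, -0.0], [0.74, 0.51, -0.01, -0.0], [0.74, 0.51, -0.01, -0.0], [0.74, 0.51, -0.01, -0.0], [0.74, 0.51, -0.01, -0.0], [0.74, 0.51, -0.01, -0.0]]
```

Emit:
{"api": "drive_tool", "payload": {
  "targets": [
    [0,0.74,0.51,0,0],
    [0,0.74,0.51,0,0],
    [0,0.74,0.51,0,0],
    [0,0.74,0.51,0,0],
    [0,0.74,0.51,0,0]
  ]
}}

```text
time: 10.48
tool_pos: [571.0, 46.6, 138.1]
tcp_rot: [0.0, 0.708, 0.707, 0.0]
force: [0.5, 0.6, -1.8]
gripper_width: 32.8
gripper_force: 50.1
```

Emit:
{"api": "drive_tool", "payload": {
  "targets": [
    [0,0.74,0.51,0,0],
    [0,0,0,0.6,0],
    [0,0,0,0.6,0],
    [0,0,0,0.5,0],
    [0,0,0,0,0]
  ]
}}

```text
time: 11.1
tool_pos: [593.9, 82.3, 51.0]
tcp_rot: [-0.002, 0.708, 0.707, -0.002]
force: [-1.0, -0.9, -0.6]
gripper_width: 32.6
gripper_force: 50.3
```

Emit:
{"api": "drive_tool", "payload": {
  "targets": [
    [0,0,0,0,0],
    [0,0,0,0,0]
  ]
}}

```text
time: 11.35
tool_pos: [597.1, 82.3, 54.3]
tcp_rot: [0.001, 0.708, 0.707, 0.001]
force: [-0.2, -1.1, -1.9]
gripper_width: 32.6
gripper_force: 50.3
```

Run:
```python
from h import *
plan(596.5,81.3,39,0)
```

```text
pos [597.1  82.3  54.3] az -0.1 turn -0.1 n 1 j6 1.59
[[-0.02, -0.01, 0.31, -0.02]]
```

Emit:
{"api": "drive_tool", "payload": {
  "targets": [
    [0,-0.02,-0.01,0.14,0],
    [0,0,0,0.12,0],
    [0,0,0,0.04,0],
    [0,0,0,0,0],
    [0,0,0,0,0]
  ]
}}

```text
time: 11.98
tool_pos: [595.5, 81.3, 39.1]
tcp_rot: [0.0, 0.708, 0.707, 0.0]
force: [-3.7, -1.0, 11.0]
gripper_width: 33.0
gripper_force: 51.6
```

Emit:
{"api": "drive_tool", "payload": {
  "targets": [
    [0,0,0,0.02,0],
    [0,0,0,0,0]
  ]
}}

```text
time: 12.22
tool_pos: [595.5, 81.3, 39.1]
tcp_rot: [0.0, 0.708, 0.707, 0.0]
force: [-6.5, -0.1, 17.3]
gripper_width: 32.8
gripper_force: 52.3
```

Seated. I'll back off the press slightly, release, rise, and swing toward c.

Emit:
{"api": "drive_tool", "payload": {
  "targets": [
    [0,0,0,-0.02,0],
    [0.4,0,0,0,0],
    [1,0,0,0,0],
    [1,0,0,0,0],
    [1,0,0,-0.2,0]
  ]
}}

```text
time: 12.85
tool_pos: [594.7, 81.3, 47.2]
tcp_rot: [-0.001, 0.708, 0.707, -0.001]
force: [0.8, 0.4, 1.0]
gripper_width: 85.0
gripper_force: 0.0
```

Emit:
{"api": "drive_tool", "payload": {
  "targets": [
    [1,0,0,-0.9,0],
    [1,0,0,-0.9,0],
    [1,0,0,-0.9,0],
    [1,0,0,0,0]
  ]
}}

```text
time: 13.35
tool_pos: [598.5, 81.4, 187.8]
tcp_rot: [0.003, 0.708, 0.707, 0.003]
force: [0.1, -0.3, -0.9]
gripper_width: 85.5
gripper_force: 0.0
```

Run:
```python
from h import *
p,d,m=cap("wrist");top(m,d,596,81,70,35)
plan(427,-330,190,0)
```

```text
top [595.2  81.8] diam 34.0 z 68.6 899
pos [596.9  81.4 185.2] az -0.1 turn -0.1 n 10 j6 1.59
[[-0.82, -0.34, -0.01, -0.0], [-0.82, -0.34, -0.01, -0.0], [-0.82, -0.34, -0.01, -0.0], [-0.82, -0.34, -0.01, -0.0], [-0.82, -0.34, -0.01, -0.0], [-0.82, -0.34, -0.01, -0.0], [-0.82, -0.34, -0.01, -0.0], [-0.82, -0.34, -0.01, -0.0], [-0.82, -0.34, -0.01, -0.0], [-0.82, -0.34, -0.01, -0.0]]
```

Emit:
{"api": "drive_tool", "payload": {
  "targets": [
    [1,-0.82,-0.34,0,0],
    [1,-0.82,-0.34,0,0],
    [1,-0.82,-0.34,0,0],
    [1,-0.82,-0.34,0,0],
    [1,-0.82,-0.34,0,0]
  ]
}}

```text
time: 14.02
tool_pos: [508.6, -124.4, 181.5]
tcp_rot: [-0.001, 0.708, 0.707, -0.0]
force: [0.8, -0.8, 0.0]
gripper_width: 85.5
gripper_force: 0.0
```

Emit:
{"api": "drive_tool", "payload": {
  "targets": [
    [1,-0.82,-0.34,0,0],
    [1,-0.82,-0.34,0,0],
    [1,-0.82,-0.34,0,0],
    [1,-0.82,-0.34,0,0],
    [1,-0.82,-0.34,0,0]
  ]
}}

```text
time: 14.65
tool_pos: [423.4, -328.9, 181.4]
tcp_rot: [-0.001, 0.708, 0.707, 0.0]
force: [0.6, -0.5, 0.0]
gripper_width: 85.4
gripper_force: 0.0
```

Emit:
{"api": "drive_tool", "payload": {
  "targets": [
    [1,0,0,0,0],
    [1,0,0,0,0]
  ]
}}

```text
time: 14.9
tool_pos: [424.2, -327.4, 181.7]
tcp_rot: [-0.001, 0.708, 0.706, 0.0]
force: [-0.1, -0.3, -0.2]
gripper_width: 85.6
gripper_force: 0.0
```

Run:
```python
from h import *
p,d,m=cap("wrist");c=top(m,d,427,-332,80,25)
plan(c[0],c[1],36,0)
```

```text
top [ 428.9 -332.6] diam 26.1 z 78.5 585
pos [ 424.6 -327.1  181.9] az -0.0 turn -0.0 n 4 j6 0.78
[[-0.03, 0.02, 0.73, -0.0], [-0.03, 0.02, 0.73, -0.0], [-0.03, 0.02, 0.73, -0.0], [-0.03, 0.02, 0.73, -0.0]]
```

Emit:
{"api": "drive_tool", "payload": {
  "targets": [
    [1,-0.06,0.04,0.6,0],
    [1,-0.06,0.04,0.7,0],
    [1,0,0,0.8,0],
    [1,0,0,0.6,0],
    [1,0,0,0.2,0]
  ]
}}

```text
time: 15.58
tool_pos: [428.2, -331.9, 35.9]
tcp_rot: [-0.002, 0.707, 0.707, 0.0]
force: [-0.6, 0.1, -0.1]
gripper_width: 85.4
gripper_force: 0.0
```

Emit:
{"api": "drive_tool", "payload": {
  "targets": [
    [0,0,0,0,0],
    [0,0,0,0,0],
    [0,0,0,0,0],
    [0,0,0,0,0],
    [0,0,0,0,0]
  ]
}}

```text
time: 16.2
tool_pos: [429.4, -335.1, 39.0]
tcp_rot: [0.001, 0.708, 0.707, 0.0]
force: [-0.6, 1.7, 5.9]
gripper_width: 24.9
gripper_force: 48.7
```

Emit:
{"api": "drive_tool", "payload": {
  "targets": [
    [0,0,0,0,0],
    [0,0,0,-0.3,0],
    [0,0,0,-0.9,0],
    [0,0,0,-0.9,0],
    [0,0,0,-0.3,0]
  ]
}}

```text
time: 16.82
tool_pos: [430.1, -335.7, 161.2]
tcp_rot: [0.003, 0.708, 0.707, -0.0]
force: [-0.1, -0.5, -1.2]
gripper_width: 24.6
gripper_force: 49.2
```

Run:
```python
from h import *
plan(597.3,161.3,162,0)
```

```text
pos [ 430.1 -335.7  161.2] az -0.1 turn -0.1 n 11 j6 0.77
[[0.9, 0.3, -0.0, -0.0], [0.9, 0.3, -0.0, -0.0], [0.9, 0.3, -0.0, -0.0], [0.9, 0.3, -0.0, -0.0], [0.9, 0.3, -0.0, -0.0], [0.9, 0.3, -0.0, -0.0], [0.9, 0.3, -0.0, -0.0], [0.9, 0.3, -0.0, -0.0], [0.9, 0.3, -0.0, -0.0], [0.9, 0.3, -0.0, -0.0], [0.9, 0.3, -0.0, -0.0]]
```

Emit:
{"api": "drive_tool", "payload": {
  "targets": [
    [0,0.9,0.3,0,0],
    [0,0.9,0.3,0,0],
    [0,0.9,0.3,0,0],
    [0,0.9,0.3,0,0],
    [0,0.9,0.3,0,0]
  ]
}}

```text
time: 17.45
tool_pos: [503.9, -107.9, 157.1]
tcp_rot: [-0.001, 0.708, 0.706, -0.0]
force: [0.3, 0.1, -1.4]
gripper_width: 25.0
gripper_force: 49.2
```

Emit:
{"api": "drive_tool", "payload": {
  "targets": [
    [0,0.9,0.3,0,0],
    [0,0.9,0.3,0,0],
    [0,0.9,0.3,0,0],
    [0,0.9,0.3,0,0],
    [0,0.9,0.3,0,0]
  ]
}}

```text
time: 18.08
tool_pos: [579.1, 116.8, 156.9]
tcp_rot: [-0.0, 0.708, 0.707, -0.001]
force: [0.2, -0.4, -1.6]
gripper_width: 24.8
gripper_force: 49.2
```

Emit:
{"api": "drive_tool", "payload": {
  "targets": [
    [0,0.85,0.3,0,0],
    [0,0,0,0,0],
    [0,0,0,0.6,0],
    [0,0,0,0.6,0],
    [0,0,0,0.4,0]
  ]
}}

```text
time: 18.7
tool_pos: [592.8, 156.7, 75.6]
tcp_rot: [-0.001, 0.708, 0.706, -0.001]
force: [-0.1, 1.3, -1.9]
gripper_width: 25.1
gripper_force: 49.4
```

Emit:
{"api": "drive_tool", "payload": {
  "targets": [
    [0,0,0,0,0],
    [0,0,0,0,0],
    [0,0,0,0,0]
  ]
}}

```text
time: 19.08
tool_pos: [595.4, 157.7, 79.0]
tcp_rot: [0.001, 0.708, 0.706, 0.001]
force: [0.2, -0.1, -0.9]
gripper_width: 25.1
gripper_force: 49.4
```

Run:
```python
from h import *
plan(597.3,159.7,59,0)
p,d,m=cap("wrist");top(m,d,597,160,112,25);cv2.imwrite("pics/w3.png",p[:,:,::-1])
```

```text
pos [595.4 157.7  79. ] az -0.1 turn -0.1 n 1 j6 1.71
[[0.04, 0.04, 0.4, -0.02]]
top [597.  164.1] diam 49.2 z 112.5 2417
```

View pics/w3.png

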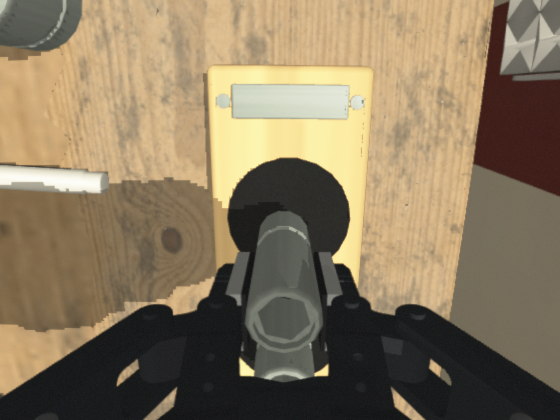

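Socket c, at (283,310), is held upright over its pad at (288,215).

Emit:
{"api": "drive_tool", "payload": {
  "targets": [
    [0,0.04,0.03,0.2,0],
    [0,0,0,0.12,0],
    [0,0,0,0.06,0],
    [0,0,0,0,0],
    [0,0,0,0,0]
  ]
}}

```text
time: 19.75
tool_pos: [595.6, 159.9, 59.0]
tcp_rot: [-0.0, 0.708, 0.707, -0.0]
force: [-3.7, -0.4, 4.6]
gripper_width: 24.7
gripper_force: 49.8
```

Run:
```python
from h import *
p,d,m=cap("wrist")
W=cloud(m,d);k=(d>0)&(np.hypot(W[...,0]-597,W[...,1]-160)<30)
for z in range(90,112,3):
    q=W[k&(abs(W[...,2]-z)<1.5)&(p.min(2)>70)];print(z,len(q),q[:,:2].mean(0).round(1) if len(q) else"")
s=r.read_state();print(s["tool_pos"],s["force"])
```

```text
90 629 [595.3 165.8]
93 677 [595.4 165.7]
96 1361 [595.5 163. ]
99 1760 [595.6 164. ]
102 80 [595.8 164.1]
105 6 [613.1 171.6]
108 0 
111 0 
[595.59688233 159.89261552  59.05278914] [-2.81074767 -0.57185762  5.48221308]
```

Emit:
{"api": "drive_tool", "payload": {
  "targets": [
    [0.4,0,0,0,0],
    [1,0,0,0,0],
    [1,0,0,0,0],
    [1,0,0,-0.4,0],
    [1,0,0,-0.9,0]
  ]
}}

```text
time: 20.42
tool_pos: [594.3, 159.5, 122.2]
tcp_rot: [-0.002, 0.708, 0.707, -0.002]
force: [0.6, 0.5, 0.3]
gripper_width: 85.5
gripper_force: 0.0
```

Emit:
{"api": "drive_tool", "payload": {
  "targets": [
    [1,0,0,-0.9,0],
    [1,0,0,-0.9,0],
    [1,0,0,0,0],
    [1,0,0,0,0]
  ]
}}

```text
time: 20.92
tool_pos: [595.8, 159.8, 213.2]
tcp_rot: [-0.0, 0.708, 0.707, -0.0]
force: [-0.7, 0.1, -0.6]
gripper_width: 85.4
gripper_force: 0.0
```

Run:
```python
from h import *
p,d,m=cap("wrist");top(m,d,596,161,100,35);top(m,d,596,81,70,35)
p,d,m=cap("top");W=cloud(m,d)
plan(300,150,200,0)
```

```text
top [595.  162.3] diam 25.8 z 98.4 561
top [595.   81.8] diam 34.9 z 68.6 636
pos [595.1 159.7 212.1] az -0.1 turn -0.1 n 7 j6 1.71
[[-0.03, -0.84, 0.03, -0.0], [-0.03, -0.84, 0.03, -0.0], [-0.03, -0.84, 0.03, -0.0], [-0.03, -0.84, 0.03, -0.0], [-0.03, -0.84, 0.03, -0.0], [-0.03, -0.84, 0.03, -0.0], [-0.03, -0.84, 0.03, -0.0]]
```

Run:
```python
from h import *
plan(440,215,200,89.9,15)
```

```text
pos [595.1 159.7 212.1] az -0.1 turn -90.0 n 15 j6 1.71
[[0.07, -0.21, 0.02, -1.0], [0.09, -0.2, 0.02, -1.0], [0.11, -0.19, 0.02, -1.0], [0.13, -0.17, 0.02, -1.0], [0.15, -0.16, 0.02, -1.0], [0.17, -0.14, 0.02, -1.0], [0.18, -0.12, 0.02, -1.0], [0.19, -0.1, 0.02, -1.0], [0.2, -0.08, 0.02, -1.0], [0.21, -0.06, 0.02, -1.0], [0.22, -0.04, 0.02, -1.0], [0.22, -0.02, 0.02, -1.0], [0.22, 0.01, 0.02, -1.0], [0.22, 0.03, 0.02, -1.0], [0.21, 0.05, 0.02, -1.0]]
```

Emit:
{"api": "drive_tool", "payload": {
  "targets": [
    [1,0.07,-0.21,0.02,-1],
    [1,0.09,-0.2,0.02,-1],
    [1,0.11,-0.19,0.02,-1],
    [1,0.13,-0.17,0.02,-1],
    [1,0.15,-0.16,0.02,-1]
  ]
}}

```text
time: 21.65
tool_pos: [543.1, 177.3, 207.0]
tcp_rot: [-0.001, 0.499, 0.866, -0.001]
force: [-0.5, 0.5, -0.4]
gripper_width: 85.1
gripper_force: 0.0
```

Emit:
{"api": "drive_tool", "payload": {
  "targets": [
    [1,0.17,-0.14,0.02,-1],
    [1,0.18,-0.12,0.02,-1],
    [1,0.19,-0.1,0.02,-1],
    [1,0.2,-0.08,0.02,-1],
    [1,0.21,-0.06,0.02,-1]
  ]
}}

```text
time: 22.28
tool_pos: [492.2, 196.1, 202.2]
tcp_rot: [-0.001, 0.258, 0.966, -0.001]
force: [-0.1, 0.7, -1.0]
gripper_width: 85.4
gripper_force: 0.0
```

Emit:
{"api": "drive_tool", "payload": {
  "targets": [
    [1,0.22,-0.04,0.02,-1],
    [1,0.22,-0.02,0.02,-1],
    [1,0.22,0.01,0.02,-1],
    [1,0.22,0.03,0.02,-1],
    [1,0.21,0.05,0.02,-1]
  ]
}}

```text
time: 22.9
tool_pos: [440.3, 214.7, 197.3]
tcp_rot: [-0.001, -0.001, 1.0, -0.0]
force: [0.2, -0.4, 0.6]
gripper_width: 85.5
gripper_force: 0.0
```

Emit:
{"api": "drive_tool", "payload": {
  "targets": [
    [1,0,0,0,0],
    [1,0,0,0,0]
  ]
}}

```text
time: 23.15
tool_pos: [441.6, 214.7, 198.2]
tcp_rot: [-0.0, 0.002, 1.0, -0.0]
force: [0.1, 0.6, 0.7]
gripper_width: 85.3
gripper_force: 0.0
```

Run:
```python
from h import *
p,d,m=cap("wrist");cv2.imwrite("pics/w4.png",p[:,:,::-1]);c=top(m,d,456,284,55,45)
W=cloud(m,d);P=p.astype(int);b=(P[...,2]-P[...,0]>40)&(d>0)&(W[...,2]<400)&(W[...,2]>30);q=W[b];q=q[q[:,2].argsort()];print(np.round(q[::max(1,len(q)//12)]).astype(int).tolist())
plan(c[0],235,70,90)
```

```text
top [457.2 283.4] diam 54.4 z 54.5 2016
[[383, 351, 31], [393, 353, 70], [407, 345, 96], [424, 344, 116], [424, 341, 133], [585, 369, 142], [436, 339, 153], [443, 340, 163], [450, 331, 172], [455, 330, 181], [460, 331, 188], [464, 329, 196]]
pos [441.8 214.8 198.4] az 89.8 turn -0.2 n 3 j6 0.31
[[-0.1, 0.14, 0.86, -0.01], [-0.1, 0.14, 0.86, -0.01], [-0.1, 0.14, 0.86, -0.01]]
```

View pics/w4.png

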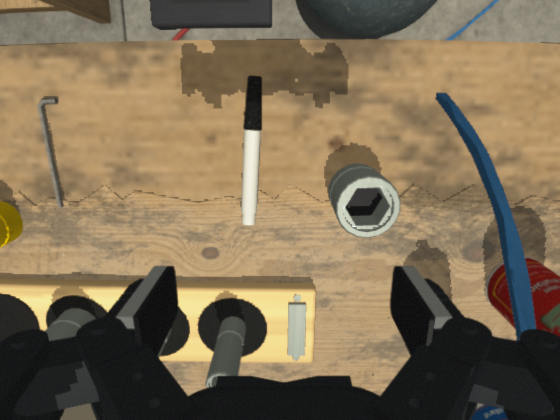

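Socket b is at (366,203), the pen is left at (250,150), and the hose arcs right of b from (440,95) to (525,330). I'll go down short of the hose, slide over low, and hook b.

Emit:
{"api": "drive_tool", "payload": {
  "targets": [
    [1,-0.1,0.14,0.8,0],
    [1,-0.1,0.14,0.8,0],
    [1,-0.11,0.12,0.8,0],
    [1,0,0,0.2,0],
    [1,0,0,0,0]
  ]
}}

```text
time: 23.82
tool_pos: [456.8, 234.5, 68.7]
tcp_rot: [-0.001, 0.001, 1.0, -0.0]
force: [-0.5, -0.6, 0.6]
gripper_width: 85.6
gripper_force: 0.0
```

Emit:
{"api": "drive_tool", "payload": {
  "targets": [
    [1,0,0.3,0,0],
    [1,0,0.3,0,0],
    [1,0,0.14,0,0],
    [1,0,0,0,0],
    [1,0,0,0,0]
  ]
}}

```text
time: 24.45
tool_pos: [457.0, 271.8, 68.8]
tcp_rot: [-0.0, 0.001, 1.0, -0.0]
force: [0.4, -0.2, -0.1]
gripper_width: 85.5
gripper_force: 0.0
```

Run:
```python
from h import *
p,d,m=cap("wrist");top(m,d,457,283,55,29);plan(457,272.5,18,90,2);print(r.read_state()["force"].round(1))
p,d,m=cap("side");cv2.imwrite("pics/s2.png",cv2.resize(p[40:240,130:380],(750,600),interpolation=cv2.INTER_CUBIC)[:,:,::-1])
```

```text
top [457.1 283.1] diam 54.6 z 54.5 5950
pos [457.  271.7  68.7] az 89.9 turn -0.1 n 2 j6 0.4
[[0.0, 0.01, 0.51, -0.01], [0.0, 0.01, 0.51, -0.01]]
[-0.  -0.3 -0.9]
```

View pics/s2.png

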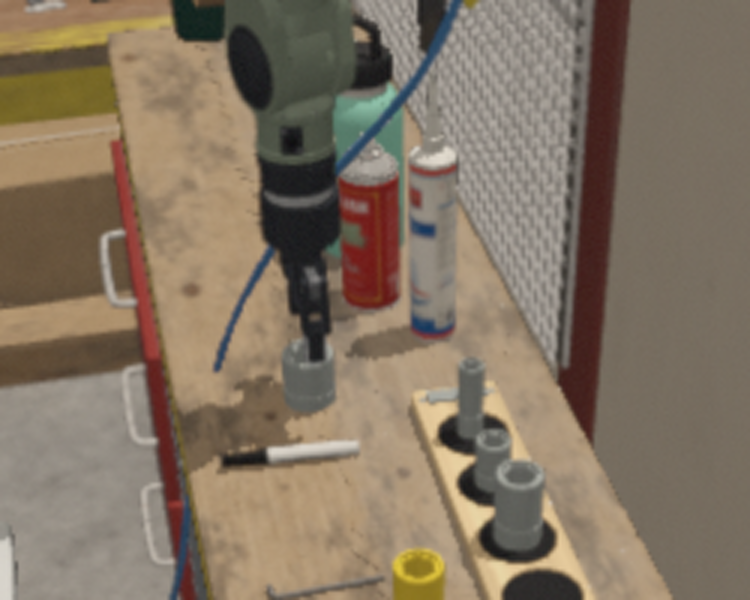

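The side view shows the gripper above b at (308,375) with the hose passing behind it. Sockets d, a and c stand on their pads, and the free pad is at (540,585).

Emit:
{"api": "drive_tool", "payload": {
  "targets": [
    [1,0,0.02,0.35,0],
    [1,0,0,0.35,0],
    [1,0,0,0.3,0],
    [1,0,0,0,0]
  ]
}}

```text
time: 25.05
tool_pos: [456.2, 272.2, 17.6]
tcp_rot: [-0.001, 0.001, 1.0, -0.001]
force: [-0.5, -0.4, 0.9]
gripper_width: 85.5
gripper_force: 0.0
```

Emit:
{"api": "drive_tool", "payload": {
  "targets": [
    [0,0,0,0,0],
    [0,0,0,0,0],
    [0,0,0,0,0],
    [0,0,0,0,0],
    [0,0,0,0,0]
  ],
  "grip_force": 70
}}

```text
time: 25.68
tool_pos: [459.0, 275.0, 20.8]
tcp_rot: [0.002, 0.0, 1.0, 0.002]
force: [-0.2, 4.8, 5.1]
gripper_width: 52.6
gripper_force: 72.8
```

Emit:
{"api": "drive_tool", "payload": {
  "targets": [
    [0,0,0,-0.2,0],
    [0,0,-0.3,-0.2,0],
    [0,0,-0.5,-0.5,0],
    [0,0,-0.5,-0.9,0],
    [0,0,0,-0.9,0]
  ]
}}

```text
time: 26.3
tool_pos: [455.9, 204.9, 154.9]
tcp_rot: [-0.001, 0.002, 1.0, -0.001]
force: [0.4, 0.8, -3.9]
gripper_width: 52.6
gripper_force: 74.6
```

Run:
```python
from h import *
s=r.read_state();print(s["force"].round(1),s["gripper_width"])
plan(595.3,-78.4,155,179.7,15)
```

```text
[ 0.4  0.8 -3.9] 52.63630656460852
pos [455.9 204.9 154.9] az 89.7 turn -90.0 n 15 j6 0.28
[[-0.19, -0.38, -0.0, -1.0], [-0.15, -0.39, -0.0, -1.0], [-0.11, -0.41, -0.0, -1.0], [-0.06, -0.42, -0.0, -1.0], [-0.02, -0.42, -0.0, -1.0], [0.03, -0.42, -0.0, -1.0], [0.07, -0.42, -0.0, -1.0], [0.11, -0.41, -0.0, -1.0], [0.15, -0.39, -0.0, -1.0], [0.19, -0.37, -0.0, -1.0], [0.23, -0.35, -0.0, -1.0], [0.27, -0.32, -0.0, -1.0], [0.3, -0.3, -0.0, -1.0], [0.33, -0.26, -0.0, -1.0], [0.36, -0.23, -0.0, -1.0]]
```

Emit:
{"api": "drive_tool", "payload": {
  "targets": [
    [0,-0.19,-0.38,0,-1],
    [0,-0.15,-0.39,0,-1],
    [0,-0.11,-0.41,0,-1],
    [0,-0.06,-0.42,0,-1],
    [0,-0.02,-0.42,0,-1]
  ]
}}

```text
time: 26.92
tool_pos: [503.7, 111.5, 154.0]
tcp_rot: [-0.001, -0.259, 0.966, -0.0]
force: [0.4, 0.3, -4.2]
gripper_width: 52.6
gripper_force: 74.6
```

Emit:
{"api": "drive_tool", "payload": {
  "targets": [
    [0,0.03,-0.42,0,-1],
    [0,0.07,-0.42,0,-1],
    [0,0.11,-0.41,0,-1],
    [0,0.15,-0.39,0,-1],
    [0,0.19,-0.37,0,-1]
  ]
}}

```text
time: 27.55
tool_pos: [550.5, 17.5, 153.9]
tcp_rot: [-0.001, -0.5, 0.866, 0.0]
force: [-0.9, 0.1, -4.3]
gripper_width: 51.9
gripper_force: 74.4
```

Emit:
{"api": "drive_tool", "payload": {
  "targets": [
    [0,0.23,-0.35,0,-1],
    [0,0.27,-0.32,0,-1],
    [0,0.3,-0.3,0,-1],
    [0,0.33,-0.26,0,-1],
    [0,0.36,-0.23,0,-1]
  ]
}}

```text
time: 28.18
tool_pos: [597.1, -76.9, 153.8]
tcp_rot: [0.001, 0.707, -0.707, -0.0]
force: [1.7, 0.4, -3.3]
gripper_width: 52.4
gripper_force: 74.3
```

Emit:
{"api": "drive_tool", "payload": {
  "targets": [
    [0,0,0,0.5,0],
    [0,0,0,0.5,0],
    [0,0,0,0.4,0],
    [0,0,0,0.3,0],
    [0,0,0,0,0]
  ]
}}

```text
time: 28.8
tool_pos: [596.7, -75.4, 67.7]
tcp_rot: [-0.001, -0.706, 0.708, 0.001]
force: [-0.6, 0.2, -3.8]
gripper_width: 52.8
gripper_force: 74.5
```

Emit:
{"api": "drive_tool", "payload": {
  "targets": [
    [0,0,0,0,0],
    [0,0,0,0,0]
  ]
}}

```text
time: 29.05
tool_pos: [599.0, -75.4, 69.8]
tcp_rot: [0.0, -0.707, 0.708, -0.001]
force: [-0.7, -0.3, -4.5]
gripper_width: 52.7
gripper_force: 74.5
```

Run:
```python
from h import *
p,d,m=cap("wrist");cv2.imwrite("pics/w5.png",p[:,:,::-1])
s=r.read_state();print(s["force"].round(1));top(m,d,595,-78,93,29)
plan(595.3,-78.4,41,180,1)
```

```text
[ 0.3  0.2 -4.4]
top [594.5 -83. ] diam 54.8 z 93.1 2505
pos [598.9 -75.3  69.7] az 179.9 turn -0.1 n 1 j6 -1.82
[[0.06, 0.07, 0.57, -0.01]]
```

View pics/w5.png

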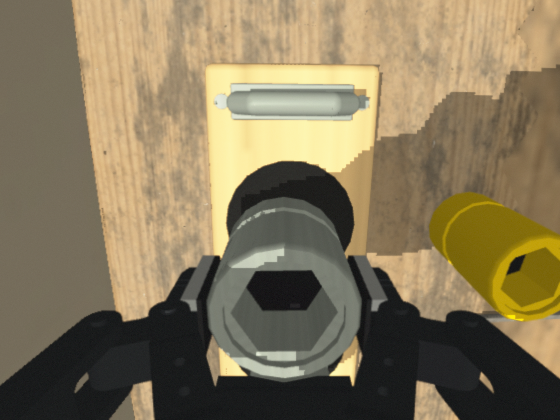

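Socket b is held upright at (285,310) over the last pad, with the handle at (290,102) behind it and yellow untouched.

Run:
```python
from h import *
p,d,m=cap("wrist")
W=cloud(m,d);k=(d>0)&(np.hypot(W[...,0]-597,W[...,1]+76)<36)&(p.min(2)>60)
for z in range(98,110,2):
    q=W[k&(abs(W[...,2]-z)<1)];
    if len(q)>50: print(z,len(q),q.min(0).round(1)[:2],q.max(0).round(1)[:2])
```

```text
98 757 [ 565.8 -103.5] [631.4 -58.6]
100 1071 [ 565.6 -103.6] [631.4 -54.2]
102 3621 [ 565.9 -103.7] [631.3 -54.3]
104 4981 [ 566.1 -103.5] [631.3 -50.7]
106 1601 [ 565.8 -102.3] [631.2 -51.9]
108 95 [565.9 -87.5] [631.4 -64.7]
```

Emit:
{"api": "drive_tool", "payload": {
  "targets": [
    [0,0.03,0.07,0.2,0],
    [0,0,0,0.2,0],
    [0,0,0,0.1,0],
    [0,0,0,0.05,0],
    [0,0,0,0,0]
  ]
}}

```text
time: 29.78
tool_pos: [594.9, -76.6, 41.2]
tcp_rot: [0.0, -0.707, 0.708, -0.0]
force: [-0.4, -0.7, -4.3]
gripper_width: 52.6
gripper_force: 74.6
```

Emit:
{"api": "drive_tool", "payload": {
  "targets": [
    [0,0,0,0.02,0],
    [0,0,0,0,0]
  ]
}}

```text
time: 30.02
tool_pos: [595.2, -76.8, 40.8]
tcp_rot: [0.0, -0.707, 0.708, -0.0]
force: [-0.0, 0.1, -0.1]
gripper_width: 52.8
gripper_force: 75.0
```

Emit:
{"api": "drive_tool", "payload": {
  "targets": [
    [0.65,0,0,0.01,0],
    [0.8,0,0,0,0],
    [1,0,0,0,0],
    [1,0,0,0,0],
    [1,0,0,-0.3,0]
  ]
}}

```text
time: 30.65
tool_pos: [593.7, -76.4, 54.2]
tcp_rot: [-0.001, -0.707, 0.708, 0.001]
force: [-0.2, 0.8, -0.0]
gripper_width: 85.4
gripper_force: 0.0
```

Emit:
{"api": "drive_tool", "payload": {
  "targets": [
    [1,0,0,-0.9,0],
    [1,0,0,-0.9,0],
    [1,0,0,-0.9,0],
    [1,0.6,0.7,0,0],
    [1,0.6,0.7,0,0]
  ]
}}

```text
time: 31.28
tool_pos: [524.7, -137.2, 191.7]
tcp_rot: [0.0, -0.707, 0.707, -0.002]
force: [-0.6, -0.3, -0.5]
gripper_width: 85.1
gripper_force: 0.0
```

Emit:
{"api": "drive_tool", "payload": {
  "targets": [
    [1,0.6,0.9,0,0],
    [1,0.6,0.9,0,0],
    [1,0,0,0,0],
    [1,0,0,0,0]
  ]
}}

```text
time: 31.78
tool_pos: [435.3, -196.7, 190.8]
tcp_rot: [0.0, -0.706, 0.708, -0.001]
force: [-0.8, 0.7, -0.8]
gripper_width: 85.4
gripper_force: 0.0
```

Run:
```python
from h import *
p,d,m=cap("top");cv2.imwrite("pics/t2.png",cv2.resize(p[160:280,150:410],(780,360),interpolation=cv2.INTER_CUBIC)[:,:,::-1])
for y,z in((-78,76),(1.6,92),(81,70),(161,100)): top(m,d,596,y,z,35)
p,d,m=cap("side");cv2.imwrite("pics/s3.png",cv2.resize(p[140:300,200:400],(750,600),interpolation=cv2.INTER_CUBIC)[:,:,::-1])
```

```text
top [593.9 -75.7] diam 53.6 z 75.1 135
top [594.7   3.3] diam 43.8 z 91.2 91
top [594.1  80.5] diam 32.6 z 69.0 49
top [595. 162.] diam 25.6 z 99.0 30
```

View pics/t2.png

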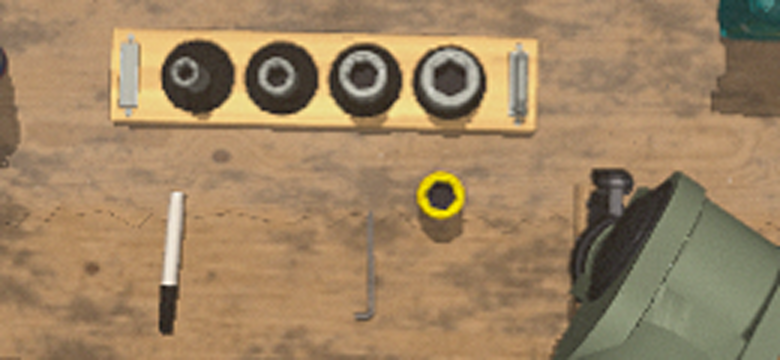

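View pics/s3.png

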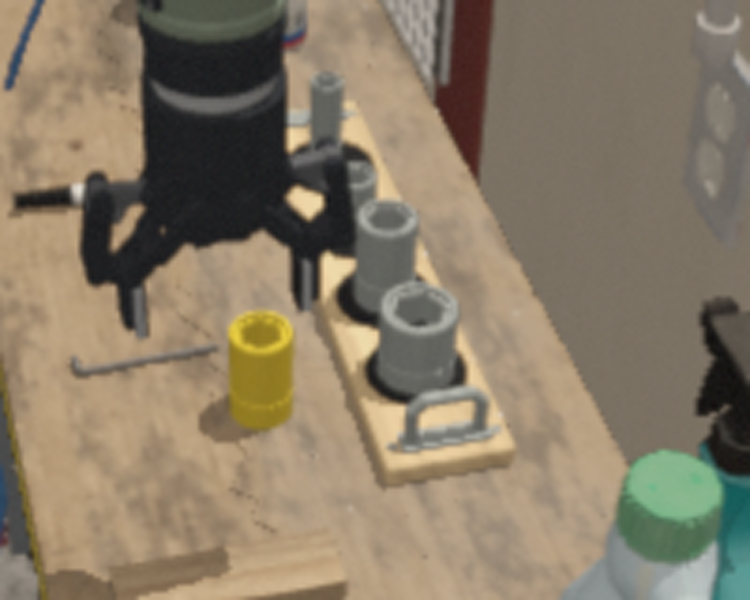

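The top view (pad row at y=78) shows b, d, a and c centred on their pads, counting from the handle at (518,82). The side view shows them upright with their openings up, yellow untouched and the gripper clear.

```bash
python3 -c "
from plant import r
print(r.finish_job())"
```

```text
the job is handed in; nothing more can be done
None
```

Done: the four sockets stand upright with their openings up, each within about 3 mm of its pad's centre, in the order b, d, a, c from the handle; the yellow look-alike was not touched, and the job was handed in at about 32 s.

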